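Snap the food box lid shut all round

TASK

The food box's lid is only laid on: its four rim sections still stand up, one on each side. Press each section down with the fingertips until it snaps shut and stays flush with the lid, then take the hand away. Only press: leave the box standing flat where it is, do not lift, tip or shove it away, and leave the other things on the worktop in their places.

Things in the scene. Friction and masses are not known exactly. Their poses are not given: they have to be found in the camera images.
- food_box: low white food box with a flat grey snap lid, 132 (x) x 182 (y) x 62 mm, about 1 kg, loose on the worktop; origin at the centre of its underside, z up, long side along its y. The lid has a fixed middle panel (80 x 130 mm, top 62 mm above the underside), four fixed square corners (26 mm) and, between the corners, four rim sections hinged along their inner edge, which stand tilted up while unclipped
- lid_centre (a point): centre of the lid's fixed middle panel, on its top face, 62 mm above the worktop; axes as the box
- rim_near (a joint): hinge angle of the rim section on the long side towards the robot (box -x): 0 = standing up as found (outer edge about 8 mm above the lid), 0.30 rad = snapped shut, flush with the lid. An over-centre snap: let go before about 0.15 rad it springs back up; past that it snaps to 0.30 by itself and stays. It takes about 8 N at the press point, most at the start of the travel. A hard stop at 0.30
- rim_near_press (a point): point on the top face of the rim section on the long side towards the robot (box -x), at the middle of its length and 7 mm in from its outer edge; the section is 26 mm broad (hinge to outer edge), 127 mm long and 5 mm thick; when shut this point lies 62 mm above the worktop, as found about 68 mm
- rim_far (a joint): hinge angle of the rim section on the long side away from the robot (box +x): 0 = standing up as found (outer edge about 8 mm above the lid), 0.30 rad = snapped shut, flush with the lid. An over-centre snap: let go before about 0.15 rad it springs back up; past that it snaps to 0.30 by itself and stays. It takes about 8 N at the press point, most at the start of the travel. A hard stop at 0.30
- rim_far_press (a point): point on the top face of the rim section on the long side away from the robot (box +x), at the middle of its length and 7 mm in from its outer edge; the section is 26 mm broad (hinge to outer edge), 127 mm long and 5 mm thick; when shut this point lies 62 mm above the worktop, as found about 68 mm
- rim_left (a joint): hinge angle of the rim section on the short side at the robot's left (box +y): 0 = standing up as found (outer edge about 8 mm above the lid), 0.30 rad = snapped shut, flush with the lid. An over-centre snap: let go before about 0.15 rad it springs back up; past that it snaps to 0.30 by itself and stays. It takes about 8 N at the press point, most at the start of the travel. A hard stop at 0.30
- rim_left_press (a point): point on the top face of the rim section on the short side at the robot's left (box +y), at the middle of its length and 7 mm in from its outer edge; the section is 26 mm broad (hinge to outer edge), 77 mm long and 5 mm thick; when shut this point lies 62 mm above the worktop, as found about 68 mm
- rim_right (a joint): hinge angle of the rim section on the short side at the robot's right (box -y): 0 = standing up as found (outer edge about 8 mm above the lid), 0.30 rad = snapped shut, flush with the lid. An over-centre snap: let go before about 0.15 rad it springs back up; past that it snaps to 0.30 by itself and stays. It takes about 8 N at the press point, most at the start of the travel. A hard stop at 0.30
- rim_right_press (a point): point on the top face of the rim section on the short side at the robot's right (box -y), at the middle of its length and 7 mm in from its outer edge; the section is 26 mm broad (hinge to outer edge), 77 mm long and 5 mm thick; when shut this point lies 62 mm above the worktop, as found about 68 mm
- charger_brick: black wall charger lying flat, 40 x 86 x 26 mm with its prongs, loose, between the robot and the box; origin at the centre of its underside
- match_box: match box lying flat, 36 x 56 x 16 mm, loose, between the robot and the box; origin at the centre of its underside
- power_bank: flat dark grey power bank, 110 x 62 x 14 mm, loose, just beyond the box; origin at the centre of its underside

How it is judged (in metres and radians):
At the end, for the whole second after the job is handed in: all four rim sections are shut (each hinge past 0.26 of its 0.30 rad), and the box rests flat (within 0.05 rad) and at most 40 mm from where it stood (value of joint each of rim_near, rim_far, rim_left, rim_right above 0.26 rad and distance of food_box from where it was at the start of the episode below 0.04 m and angle between food_box's own z axis and vertical below 0.05 rad and linear speed of food_box below 0.02 m/s); the robot touches nothing.
It fails at once if the box is lifted (its underside's centre more than 10 mm up) or tipped by more than 0.15 rad (height (world z) of food_box above 0.01 m or angle between food_box's own z axis and vertical above 0.15 rad).
It fails at once if the box is shoved more than 60 mm (distance of food_box from where it was at the start of the episode above 0.06 m).
It fails at once if the charger brick is moved more than 30 mm or lifted (distance of charger_brick from where it was at the start of the episode above 0.03 m).
It fails at once if the match box is moved more than 30 mm or lifted (distance of match_box from where it was at the start of the episode above 0.03 m).
It fails at once if the power bank is moved more than 30 mm or lifted (distance of power_bank from where it was at the start of the episode above 0.03 m).
It also fails if it takes over 42 s, if anything falls off the work surface, if the arm or the gripper's body presses on something with over 40 N, if the wrist force passes 120 N, or if a joint passes its speed limit or range.

ROBOT

A 7-joint arm with a two-finger parallel gripper is mounted at the origin on a cart in front of the work surface, level with it; the furniture and walls round the work are solid. World frame = base frame: x ahead of the robot, y to its left, z up, the work surface at z = 0. Lengths are in m, angles in degrees, forces in N, time in s.
With the tool pointing down it reaches from about 0.425 to 0.925 m from the base axis. Payload 6.8 kg.
Tool frame: the origin (TCP) lies at the centre of the arm's flange, where the gripper is bolted on; the fingertips stand 173 mm ahead of it and the grasp point (between the pads) lies 155 mm ahead of it; z points along the fingers, y is the line along which they close (so a half turn about z gives the same grasp; the last joint's range is limited). The gripper opens to 85 mm and grips with 20 to 120 N. Pads are 22 mm wide; open, the fingers measure 114 mm over their backs; the gripper's body (76 mm by 85 mm) begins 54 mm behind the grasp point. The pads swing forward as they close: fully open they stand 13 mm farther back than shut.
Start: joints at [66.114, 27.33, 1.283, 89.118, -0.659, 63.558, -4.761], TCP at [0.205, -0.643, 0.405] pointing down, gripper open.
Joint ranges: [-169.35, 169.35], [-19.33, 120.38], [-80.79, 83.38], [13.8, 139.57], [-78.32, 258.32], [9.67, 109.79], [-169.56, 169.56]. Speed limits (degrees/s): [136.94, 136.94, 180, 180, 180, 180, 180].

INTERFACE

Orientations are given as a 3x3 rotation matrix whose columns are the frame's x, y, z axes.
In Python, from plant import * gives the robot as it stands. The module is installed in compiled form; this text tells all that it offers. Calls block until the motion is done:
- move_to(position, orientation): joint-space move of the TCP to a pose.
- line_to(position, velocity=0.15, rot=None, contact_N=None): straight line of the TCP; rot=None keeps the orientation; velocity is the mean speed in m/s. With contact_N (N) it stops when the force on the tool has changed by that much, and returns True; else False.
- goto_joints(angles): joint-space move.
- move_gripper(opening): finger opening in m; the grip force is fixed at half the most; returns when the fingers have stopped.
- wait(seconds).
- ik(position, orientation): joint angles nearest the present ones, or None.
- get_obs(): the state.
- snapshot(name): name is "scene" or "top"; returns (picture, depth): 420x560x3 uint8, red, green, blue; 420x560 float32, m along the optical axis (not along the pixel's ray), 0 where there is no reading.
- camera_model(name): a dict with "camera_matrix" (3x3 intrinsics, pixels), "R" (3x3) and "t" (3): a world point X has camera coordinates R X + t. Camera axes: x right, y down, z forward; pixel columns grow to the right and rows downward; lengths in m; the calibration is good to about 2 mm. A picture is of the moment at which its call begins. camera_model takes no time and is no camera call.
A pose or a line that the arm cannot do raises IKError and nothing moves.
- close_job(): hands the job in; it is judged then, once.
The state is a dict: "time_s": time; "joints": joint angles; "joint_velocities": joint speeds; "effort": joint torques, N m; "tool_pos": TCP position; "orientation": TCP orientation; "ft_force": force on the tool from outside, world axes, zero at the start; "ft_torque": the same for the moment, N m; "opening": finger opening in m; "finger_force": force on a finger pad.
Only numpy, scipy, OpenCV 4.12 (cv2) and the standard library are available. Lean on these libraries where they do the work, as an engineer would, in place of code of your own. Each camera call takes 0.05 s, during which the arm holds its last target. There are 200 camera calls.

## Working session

There is one attempt and no reset: what is moved stays moved. The work goes in short steps, each a Python script; the robot and the scene stay as the last script left them, time stands still between calls to the robot, and variables do not carry over. Pictures are saved under pics/ and viewed, at most 10 in all, crops included, and the job is handed in when it is done.

```bash
mkdir -p pics; python3 - <<'E'
from plant import *
import cv2,numpy as np
for n in("top","scene"):
    p,d=snapshot(n); cv2.imwrite(f"pics/{n}0.png",p[:,:,::-1]); np.save(f"pics/{n}0.npy",d)
    m=camera_model(n); print(n,m["camera_matrix"],m["R"],m["t"])
o=get_obs(); print(o["time_s"],o["tool_pos"],o["orientation"],o["opening"])
E
```

```text
top [[503.61365172   0.         279.26207428]
 [  0.         503.61365172 209.34756802]
 [  0.           0.           1.        ]] [[-0.02282909 -0.99971713  0.00666966]
 [-0.98876127  0.02159194 -0.14793561]
 [ 0.14774975 -0.00997194 -0.98897451]] [0.20148572 0.56124267 0.92482947]
scene [[531.94921759   0.         282.61758853]
 [  0.         531.94921759 210.16035284]
 [  0.           0.           1.        ]] [[ 0.880383   -0.47421174  0.00699984]
 [-0.34556828 -0.65152287 -0.67535214]
 [ 0.32482047  0.59214962 -0.7374622 ]] [-0.39829651  0.33558275  0.62036037]
0.1 [ 0.20512012 -0.64281966  0.40380509] [[ 9.52665827e-01  3.04018769e-01 -6.40084149e-04]
 [ 3.04019414e-01 -9.52664536e-01  1.57393531e-03]
 [-1.31279593e-04 -1.69403239e-03 -9.99998557e-01]] 0.0851916150743698
```

View pics/top0.png

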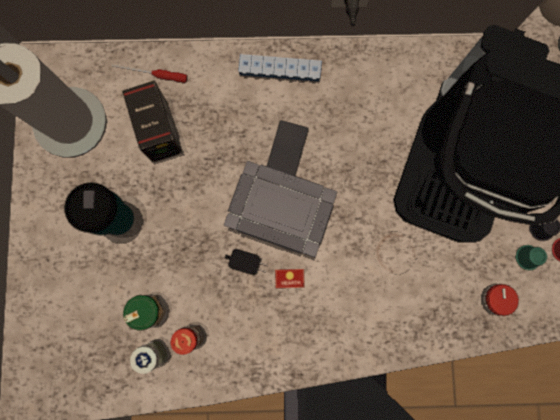

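View pics/scene0.png

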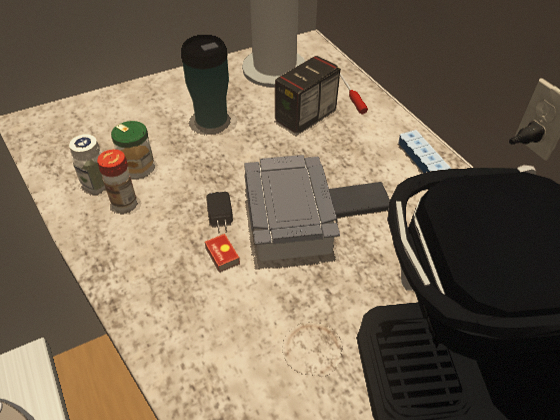

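The top view shows the box at about (280,208), rotated slightly. The charger is at (243,262), the match box at (290,279) and the power bank at (288,148). The coffee machine is on the right from about column 395. Next I'll fit the lid from depth.

```bash
cat >h.py <<'E'
import numpy as np,cv2
from plant import *
def cloud(n,d):
    m=camera_model(n);K=m["camera_matrix"];v,u=np.indices(d.shape)
    P=np.stack([(u-K[0,2])/K[0,0]*d,(v-K[1,2])/K[1,1]*d,d],-1)
    return (P-m["t"])@m["R"]
def box(n,d,c0=None):
    P=cloud(n,d)
    Q=P[(d>0)&(P[...,2]>.05)&(P[...,2]<.085)]
    if c0 is not None: Q=Q[np.linalg.norm(Q[:,:2]-c0,axis=1)<.13]
    r=cv2.minAreaRect((Q[:,:2]*1000).astype(np.float32))
    return r,Q
E
python3 - <<'E'
from h import *
for n,uv in(("top",(280,208)),("scene",(290,195))):
    d=np.load(f"pics/{n}0.npy");P=cloud(n,d);c=P[uv[1],uv[0]];print(n,c)
    r,Q=box(n,d,c[:2]);print(r,len(Q),Q[:,2].max())
    a=np.radians(r[2]); a=a-np.pi/2*round(a/(np.pi/2))
    R=np.array([[np.cos(a),-np.sin(a)],[np.sin(a),np.cos(a)]]);L=(Q[:,:2]-np.array(r[0])/1e3)@R
    print(np.degrees(a))
    for p in[(-.059,0),(.059,0),(0,.084),(0,-.084),(0,0)]:
        s=np.hypot(*(L-p).T)<.008;print(p,(np.array(r[0])/1e3+R@p).round(4),np.median(Q[s,2]) if s.any() else None)
d=np.load("pics/top0.npy");P=cloud("top",d)
for k,(u,v) in dict(ch=(245,262),ma=(290,279),pb=(288,148),cm=(405,200),cm2=(440,90),cm3=(470,60)).items():print(k,P[v,u].round(3))
for lo,hi in((.1,.2),(.2,.3),(.3,.5)):
    s=P[(P[...,2]>lo)&(P[...,2]<hi)&(P[...,0]>.3)&(P[...,0]<1)&(P[...,1]<0.1)];print(lo,len(s),s[:,1].max() if len(s) else 0,s[:,0].min() if len(s) else 0)
E
```

```text
top [0.56502541 0.18766719 0.06184388]
((565.1926879882812, 186.7665557861328), (185.8017120361328, 136.41714477539062), 69.46294403076172) 6917 0.07404344565974968
-20.53705596923828
(-0.059, 0) [0.5099 0.2075] 0.06861357050983756
(0.059, 0) [0.6204 0.1661] 0.06797941605407475
(0, 0.084) [0.5947 0.2654] 0.06803380094403348
(0, -0.084) [0.5357 0.1081] 0.06849053829636612
(0, 0) [0.5652 0.1868] 0.06307894627449277
scene [0.56662492 0.18752581 0.06273669]
((563.37060546875, 185.18939208984375), (187.9176025390625, 136.34182739257812), 69.41878509521484) 6936 0.07251344977253925
-20.58121490478516
(-0.059, 0) [0.5081 0.2059] 0.06904100422643432
(0.059, 0) [0.6186 0.1644] 0.06841197560808761
(0, 0.084) [0.5929 0.2638] 0.06756316971452991
(0, -0.084) [0.5338 0.1066] 0.06798826216335338
(0, 0) [0.5634 0.1852] 0.06327287382671085
ch [0.467 0.257 0.023]
ma [0.433 0.171 0.018]
pb [0.694 0.168 0.014]
cm [ 0.58  -0.056  0.032]
cm2 [ 0.806 -0.143  0.022]
cm3 [ 0.796 -0.143  0.182]
0.1 2988 0.09993265434962731 0.6828255801098225
0.2 10251 -0.04233791061778704 0.49862844915511545
0.3 8931 -0.057810255989769084 0.49958076058081485
```

Both views agree: centre (0.564, 0.186), yaw about −20.5°, rims near 68 mm and panel near 63 mm, which matches the spec. Before swinging the arm in, I'll check its path against the coffee machine.

```bash
python3 - <<'E'
from h import *
A=[]
for n in("top","scene"):
    d=np.load(f"pics/{n}0.npy");P=cloud(n,d);A.append(P[(d>0)&(P[...,2]>.03)])
A=np.vstack(A);s=A[(A[:,1]<.03)&(A[:,0]>.2)&(A[:,0]<1.1)];print(s.min(0),s.max(0))
for h in(.1,.2,.25,.3,.35,.4):
    q=s[s[:,2]>h]; print(h,q.min(0).round(3),q.max(0).round(3)) if len(q) else print(h,0)
a=np.radians(-20.5);x=np.array([np.cos(a),np.sin(a),0]);z=np.array([0,0,-1.]);R=np.c_[x,np.cross(z,x),z]
o=get_obs();Ro=o["orientation"]
print(ik([.15,-.45,.5],Ro),ik([.45,.06,.5],R),ik([.564,.186,.4],R),ik([.509,.207,.235],R))
E
```

```text
[ 0.35473196 -0.39705639  0.03000068] [0.99466813 0.02997147 0.31284249]
0.1 [ 0.496 -0.317  0.1  ] [0.943 0.03  0.313]
0.2 [ 0.496 -0.252  0.2  ] [0.932 0.03  0.313]
0.25 [ 0.496 -0.25   0.25 ] [ 0.778 -0.042  0.313]
0.3 [ 0.499 -0.232  0.3  ] [ 0.708 -0.058  0.313]
0.35 0
0.4 0
[ 6.39267017e+01  3.30804225e+00  1.04404918e-01  1.08345723e+02
 -1.34851295e-02  6.84433746e+01 -8.26492384e+00] [  25.42898386    4.11042441  -42.23184686  108.37240719    2.96594964
   68.60784316 -128.31209877] [   6.48232838   25.04363816  -40.47080922   98.7757681    17.98713966
   62.83976062 -150.15145305] [  -2.99397515   32.27848789  -32.84904736  112.24139536   25.30257045
   42.66916319 -161.2913085 ]
```

```bash
cat >>h.py <<'E'
a=np.radians(-20.5);bx=np.array([np.cos(a),np.sin(a),0]);by=np.array([-bx[1],bx[0],0])
zz=np.array([0,0,-1.])
RN=np.c_[-bx,np.cross(zz,-bx),zz]
C=np.array([.5643,.186,0])
PR=dict(near=C-.059*bx,far=C+.059*bx,left=C+.084*by,right=C-.084*by)
E
python3 - <<'E'
from h import *
move_gripper(0.0)
q=ik([.14,-.44,.53],get_obs()["orientation"]);goto_joints(q)
q=np.array(q);q[0]-=89;goto_joints(q)
o=get_obs();print(o["time_s"],o["tool_pos"],o["joints"],o["opening"])
for k,p in PR.items():print(k,p,ik(p+[0,0,.28],RN),ik(p+[0,0,.28],RN@np.diag([-1,-1,1])))
E
```

```text
4.15 [0.44269674 0.13130348 0.5299776 ] [-2.46101642e+01  8.14968293e-01  3.42864441e-01  1.07084640e+02
  6.23765038e-03  7.21034732e+01 -7.70024834e+00] 6.285051783995856e-05
near [0.50903634 0.20666224 0.        ] [-26.95717824  24.52156084  -2.05897588 112.5598469    1.25425997
  42.93940888  39.75113618] [ -34.94661149   24.60659237    7.96794202  113.11550631   -4.89245662
   42.59184021 -134.58836447]
far [0.61956366 0.16533776 0.        ] [-2.04692480e+01  3.17652847e+01 -5.95919894e-02  9.98945420e+01
  4.19909683e-02  4.83401948e+01  4.89521745e+01] [ -30.39122545   32.3418397    13.6342735   100.64385352   -9.74451239
   48.16407554 -122.77538775]
left [0.59371742 0.26468046 0.        ] [-28.3895641   32.49138646  -1.56899992  98.52218479   1.11665773
  49.00155104  39.05430921] [ -37.40992721   32.8432215    10.97338097   99.21337903   -7.89909371
   48.69433031 -133.42473799]
right [0.53488258 0.10731954 0.        ] [-18.71376628  24.18263537   1.01894549 113.2434703   -0.61689378
  42.57893479  52.17003263] [ -27.16754455   24.48244727   11.63155484  113.82521189   -7.12350804
   42.35862655 -121.78074278]
```

```bash
cat >>h.py <<'E'
def press(k,zend=.234,lim=30):
    p=PR[k]
    if np.linalg.norm(get_obs()["tool_pos"][:2]-p[:2])>.2: move_to(p+[0,0,.30],RN)
    else: line_to(p+[0,0,.275],.15)
    line_to(p+[0,0,.25],.1)
    hit=line_to(p+[0,0,zend],.03,contact_N=lim)
    o=get_obs();print(k,hit,o["time_s"],o["tool_pos"].round(4),o["ft_force"].round(1))
    line_to(p+[0,0,.275],.1)
E
python3 - <<'E'
from h import *
move_to(PR["near"]+[0,0,.29],RN)
press("near")
p,d=snapshot("scene");cv2.imwrite("pics/s1.png",p[:,:,::-1])
E
```

```text
near True 6.3833 [0.509  0.207  0.2355] [-1.7 -0.7  7.9]
```

View pics/s1.png

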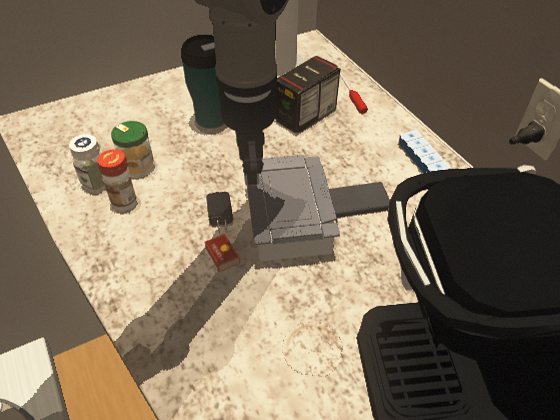

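The arm stands over the near side at about (250,165). The near section looks flush and the box hasn't moved. The press stopped at its hard stop, with the tip at 62.5 mm. I'll press the other three the same way.

```bash
python3 - <<'E'
from h import *
for k in("left","far","right"): press(k)
line_to([.45,.12,.50],.2)
q=np.array(get_obs()["joints"]);q[0]+=45;
p,d=snapshot("scene");P=cloud("scene",d);cv2.imwrite("pics/s2.png",p[:,:,::-1])
p2,d2=snapshot("top");P2=cloud("top",d2);cv2.imwrite("pics/t2.png",p2[:,:,::-1])
for k,c in PR.items():
  for X,D in((P,d),(P2,d2)):
    s=(D>0)&(np.hypot(X[...,0]-c[0],X[...,1]-c[1])<.008)&(X[...,2]<.1);print(k,s.sum(),np.median(X[s][:,2]) if s.any() else None)
print(get_obs()["time_s"],get_obs()["ft_force"])
E
```

```text
left False 8.9 [0.5939 0.2651 0.2354] [-3.1 -0.3  9.6]
far False 11.375 [0.62   0.1652 0.2354] [-2.  -1.5 11. ]
right False 13.85 [0.5351 0.1071 0.2353] [-4.  -2.6 16. ]
near 67 0.06266019977864036
near 73 0.06174715565893833
far 48 0.062429916603437594
far 55 0.06216696900235668
left 40 0.06213313964635912
left 53 0.06253700849724642
right 281 0.0315826609046518
right 0 None
15.8583 [-0.49299615  0.84743857  0.32458497]
```

View pics/s2.png

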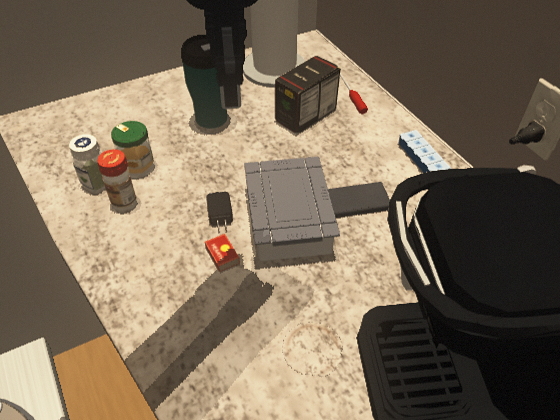

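The near, far and left sections read 62 mm. The right reading mixed in the box's side wall, and the hand hid that section in the top view. I'll recheck it by restricting the height and moving the arm aside.

```bash
python3 - <<'E'
from h import *
q=np.array(get_obs()["joints"]);q[0]-=35;goto_joints(q)   # swing left, high
for n in("scene","top"):
  p,d=snapshot(n);X=cloud(n,d)
  r,_=box(n,d,C[:2]);print(n,r)
  for k,c in PR.items():
    s=(d>0)&(np.hypot(X[...,0]-c[0],X[...,1]-c[1])<.007)&(X[...,2]<.1)&(X[...,2]>.055);print(k,s.sum(),np.median(X[s][:,2]) if s.any() else None,X[s][:,2].max() if s.any() else 0)
o=get_obs();print(o["time_s"],o["tool_pos"])
E
```

```text
scene ((563.7544555664062, 186.20822143554688), (186.15594482421875, 132.37234497070312), 69.545166015625)
near 42 0.06265686916896518 0.06468312059902052
far 38 0.06248939045804447 0.06529685442513657
left 32 0.062495541037255416 0.06526486680313134
right 66 0.06219193608124775 0.06577506919791445
top ((565.0947265625, 186.648681640625), (182.11318969726562, 132.4678497314453), 69.44181823730469)
near 44 0.061901960921958085 0.06578862120087915
far 42 0.06215225413930575 0.0665461846169592
left 43 0.06263932272335215 0.06613858705820544
right 42 0.0626153643872742 0.06763803690557277
17.0417 [0.30133368 0.35513372 0.49881656]
```

All four sections are flush at 62 mm and the box hasn't moved.

```bash
python3 -c "
from plant import *
print(close_job())"
```

```text
the job is handed in; nothing more can be done
None
```

All four rim sections are pressed shut and read flush at about 62 mm in both cameras; the box stayed within about 1 mm of its start, the hand is clear, and the job was handed in after about 17 s (the judge's verdict was not shown).

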